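# Lock the bayonet lid on the mini chopper

## Task

Close the mini chopper: take its lid from the sloping draining stand, set it on the bowl with its two lugs in the collar's open slots (white marks), press it down against the sprung spindle, turn it clockwise as far as it goes (to the red marks) and let go, so that it springs up into its catch and stays locked. Do not knock over or push about the jam jar, the mug or the salt shaker.

Things in the scene. Friction and masses are not known exactly. Their poses are not given: they have to be found in the camera images.
- lid: Chopper lid, 0.16 kg: white disc 124 mm across, 8 mm thick, with a black grip bar on top and a round plug below (80 mm across, its last 8 mm 74 mm, ending 26 mm below the origin). Origin: centre of the disc's underside; z out of the lid through the bar, x along the bar. The same when turned half round. Starts on the stand tilted 32 degrees, the bar pointing up and down the slope.
- lid_bar (a point): Middle of the lid's grip bar, 25 mm above the lid's origin; axes as the lid's. The bar is 70 mm long (x), 22 mm thick (y) and 34 mm high (z), standing on the disc.
- lug_a (a point): Outer end of one of the lid's two equal red lugs, 50 mm from its axis on +x, 15 mm below its origin; the other is opposite on -x, so the lugs lie under the ends of the bar. Each stands 10 mm out of the plug, is 24 mm wide and lies 11 to 19 mm below the lid's origin. Red strokes on the disc's top show where they are.
- chopper: Mini chopper fixed to the worktop: white motor base 134 mm across, clear bowl, grey bayonet collar 122 mm across on top. Origin: on its axis at the worktop; z up. Seen from above, the entry slots (white marks) lie 80 degrees counter-clockwise of its +x and -x axes; the lugs' locked place (red marks) is along its x axis. So the pressed lid is turned 80 degrees clockwise, to an end stop.
- collar (a point): Centre of the collar's top face, 150 mm above the worktop; axes as the chopper's. Height of the lid's origin above it: 13 mm resting in the slots unpressed; under 3 mm needed to turn; 0 pressed home, disc on collar; 6 mm locked in the catch. A sprung spindle in mid-bowl pushes the lid up with about 3 N at 13 mm and 9 N at 0.
- slot_a (a point): Middle of one entry slot at the collar's top, 47 mm from the axis (white mark). The bore is 86 mm wide, 107 mm across the slots; each slot is at least 32 mm broad. A stop prevents turning the wrong way.
- slot_b (a point): Middle of the opposite entry slot (white mark).
- lock_a (a point): One locked place of a lug (red mark), at the collar's top, 47 mm from the axis on the chopper's +x; the other is opposite. The lips that the lugs pass under are 8 mm thick; here their underside has a recess 3 mm deep, the catch.
- stand: Sloping draining stand of light wood slats on wire legs, fixed, 150 by 136 mm. Origin: on the worktop below the middle of the slope, where the slats are 60 mm high; z up. The slope falls 32 degrees towards its own -x, which faces roughly to the robot's left. Two pegs 18 mm high keep the lid from sliding down; lift the lid away square to the slope.
- jam_jar: Bystander: glass jam jar with green cap, 73 mm across, 84 mm high. Origin: centre of its underside.
- mug: Bystander: white mug with green dots, 97 mm high. Origin: centre of its underside.
- salt_shaker: Bystander: grey shaker, 44 mm across, 90 mm high. Origin: centre of its underside.

How it is judged:
By the outcome, as a careful person would: the job done as asked, in the order asked, and still so for the second after the job is handed in, with the robot touching nothing.
It also fails if it takes over 45 s, if anything falls off the work surface, if the arm or the gripper's body presses on something with over 40 N, if the wrist force passes 120 N, or if a joint passes its speed limit or range.

## Robot

A 6-joint arm with a two-finger parallel gripper is mounted at the origin on a cart in front of the work surface, level with it; the furniture and walls round the work are solid. World frame = base frame: x ahead of the robot, y to its left, z up, the work surface at z = 0. Lengths are in m, angles in rad, forces in N, time in s.
With the tool pointing down it reaches from about 0.325 to 0.775 m from the base axis. Payload 5.5 kg.
Tool frame: the origin (TCP) lies at the very end of the fingers, on their centre line; the grasp point (between the pads) lies 19 mm behind it; y points along the fingers, z is the direction in which the jaws open and shut, and the axes are right-handed (so a half turn about y gives the same grasp; the last joint's range is limited). The gripper opens to 88 mm and grips with 3 to 60 N. Pads are 20 mm wide; open, the fingers measure 115 mm over their backs; the gripper's body (75 mm by 178 mm) begins 61 mm behind the grasp point.
Start: joints at [-1.385, 0.091, 1.231, -0, 1.82, -0.057], TCP at [0.144, -0.582, 0.223] pointing down, gripper open.
Joint ranges: [-2.87, 2.87], [-0.86, 2.18], [0.17, 2.46], [-1.51, 4.65], [0.06, 2.69], [-2.65, 2.65]. Speed limits (rad/s): [2.57, 2.57, 3.01, 3.14, 3.14, 3.14].

## Interface

Orientations are given as a unit quaternion [w, x, y, z].
In Python, from bench import ctrl gives the robot as it stands.
- The arm moves only by the shell command python3 -m inch 'ROWS'. ROWS is JSON, a list of rows, each a list of 7 numbers: the shift along the world's x, y, z in mm, then the turn, a rotation vector about the world's x, y, z in rad, then the closure, from -1 (fully open) to 1 (shut). A call has 1 to 5 rows; each row is the pose to reach, as a shift and turn from the pose commanded when the call began; what a row does not reach only later rows make up. A row lasts 1/12 s, in which the tool goes at most 41.7 mm and 7.16 degrees, less where a joint would pass 70% of its speed; a pose out of reach is approached as far as the arm can. A call with a gripper value outside its range is refused whole. The fingers move at their own pace and stop on an object; the grip force is fixed at half the most. Time passes only in rows, so rows that repeat a pose let the fingers close. It gives the time, the measured TCP pose, the force and the opening at its end, in the units of the state.
- ctrl.read_state(): the state, without advancing time (a new reading comes with each control period).
- ctrl.grab_frame(name): name is "scene" or "top" or "wrist"; returns a dict with "image" (420x560x3 uint8, red, green, blue), "camera_matrix" (3x3 intrinsics, pixels), "R" (3x3) and "t" (3): a world point X has camera coordinates R X + t. Camera axes: x right, y down, z forward; pixel columns grow to the right and rows downward; lengths in m; the calibration is good to about 2 mm. A picture is of the moment at which its call begins. There is no depth.
- ctrl.hand_in(): hands the job in, once; it reports no verdict.
The state is a dict: "clock": time; "joint_positions": joint angles; "qvel": joint speeds; "effort": joint torques, N m; "eef_pos": TCP position; "tool_rot": TCP orientation; "contact_force": force on the tool from outside, world axes, zero at the start; "ft_torque": the same for the moment, N m; "grip_width": finger opening in m.
Only numpy, scipy, OpenCV 4.12 (cv2) and the standard library are available. Lean on these libraries where they do the work, as an engineer would, in place of code of your own. Each camera call takes 0.05 s, during which the arm holds its last target. There are 200 camera calls.

## Working session

There is one attempt and no reset: what is moved stays moved. The work goes in short steps, Python scripts to look and compute and a shell command to move; the robot and the scene stay as the last step left them, time stands still between calls to the robot, and variables do not carry over. Pictures are saved under pics/ and viewed, about 8 in all and at most 12, crops included, and the job is handed in when it is done.

```bash
ls; mkdir -p pics; python3 - <<'E'
from bench import ctrl
import cv2,numpy as np
s=ctrl.read_state();print(s)
for n in["scene","top"]:
    f=ctrl.grab_frame(n);cv2.imwrite(f"pics/{n}0.png",f["image"][:,:,::-1]);np.savez(f"pics/{n}0.npz",**f)
    print(n,f["camera_matrix"].tolist(),f["R"].round(4).tolist(),f["t"].tolist())
E
```

```text
pics
{'clock': 0.0, 'joint_positions': array([-1.38469482e+00,  9.18525997e-02,  1.23185310e+00,  1.13725030e-05,
        1.81979661e+00, -5.66742212e-02]), 'qvel': array([ 1.45455845e-04,  1.27844310e-03, -1.15785542e-03,  1.11772356e-03,
        9.73570026e-05,  2.00459479e-03]), 'effort': array([-5.32999384e-04, -4.46455443e+01, -4.06445968e+01,  6.99300854e-02,
        2.95373378e-02, -1.82009480e-04]), 'eef_pos': array([ 0.14420226, -0.5821163 ,  0.22152914]), 'tool_rot': array([ 0.08558471, -0.08566425,  0.70257713, -0.70122912]), 'contact_force': array([-0.09551682, -1.05612457, -0.1227759 ]), 'ft_torque': array([ 0.03766871, -0.0399587 ,  0.01942361]), 'grip_width': 0.08790495273129044}
scene [[494.7369588369886, 0.0, 286.01559716375135], [0.0, 494.7369588369886, 211.70803704981424], [0.0, 0.0, 1.0]] [[0.7996, -0.6005, -0.0006], [-0.2336, -0.3101, -0.9216], [0.5532, 0.737, -0.3882]] [-0.6029158719435831, 0.15421549902955242, 1.005629342956445]
top [[494.9453197442967, 0.0, 279.63711980457714], [0.0, 494.9453197442967, 205.17715953911357], [0.0, 0.0, 1.0]] [[0.0095, -0.9996, -0.0269], [-0.9915, -0.006, -0.1297], [0.1294, 0.0279, -0.9912]] [-0.2544620048660826, 0.5583404037605374, 1.2734156987782481]
```

```bash
cd pics; python3 -c "
import cv2
a=cv2.imread('scene0.png');b=cv2.imread('top0.png')
cv2.imwrite('a.png',cv2.resize(a,(784,588),interpolation=3));cv2.imwrite('b.png',cv2.resize(b,(784,588),interpolation=3))"
```

```text
(no output)
```

View pics/a.png

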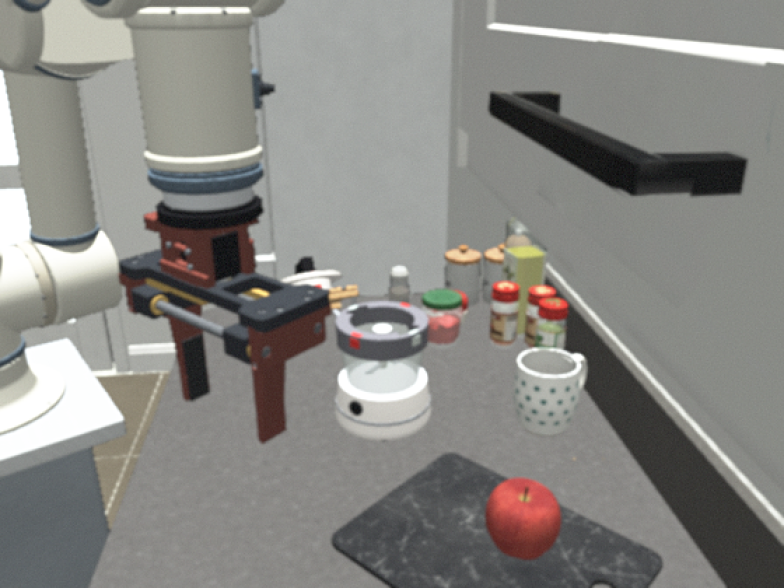

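View pics/b.png

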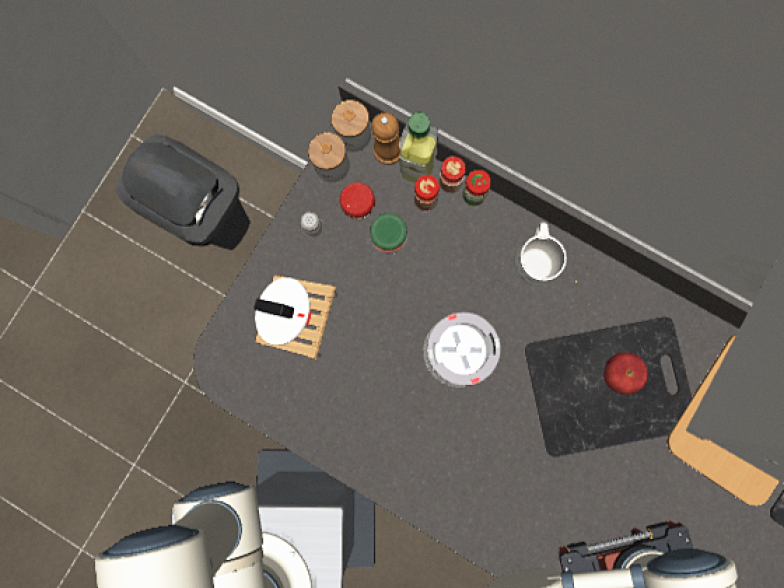

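The top view shows the stand and lid near display pixel (285,310), the collar near (463,348) with red marks at (452,317) and (475,381), the jam jar at (388,232), the mug at (543,258) and the salt shaker at (310,222). Next I'll view enlarged crops of the lid and collar.

```bash
cd pics; python3 -c "
import cv2,numpy as np
b=cv2.imread('top0.png')
c=[cv2.resize(b[y:y+75,x:x+75],None,fx=5.33,fy=5.33,interpolation=cv2.INTER_CUBIC) for x,y in((172,188),(293,212))]
cv2.imwrite('c.png',np.hstack(c)); print(c[0].shape)"
```

```text
(400, 400, 3)
```

View pics/c.png

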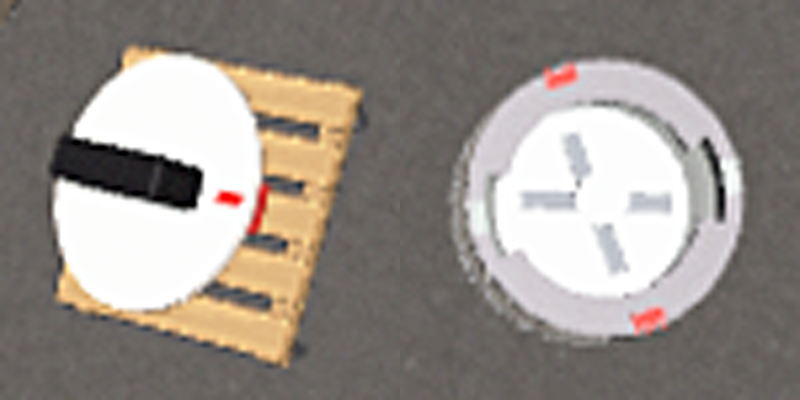

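The lid crop shows the bar top's uphill edge at (155,178), its end-face foot at (200,190) and its downhill end at (58,153). The disc spans x 53–264 and y 54–310. The collar crop shows red marks at (562,76) and (649,318), and dark or clear slots at right (710,180) and left (480,205).

```bash
cat > h.py <<'E'
import numpy as np,cv2
from scipy.optimize import least_squares
from scipy.spatial.transform import Rotation as Ro
def proj(f,X):
    X=np.atleast_2d(X); p=(f["camera_matrix"]@(f["R"]@X.T+f["t"][:,None])).T
    return p[:,:2]/p[:,2:]
def unproj(f,uv,z):
    d=f["R"].T@np.linalg.inv(f["camera_matrix"])@np.r_[uv,1]; c=-f["R"].T@f["t"]
    return c+d*(z-c[2])/d[2]
T=np.radians(32)
def lidR(yaw,tilt=T): # x uphill
    return (Ro.from_euler('z',yaw)*Ro.from_euler('y',-tilt)).as_matrix()
def trot(s): return Ro.from_quat(np.roll(s["tool_rot"],-1))
E
cat > m.py <<'E'
from h import *
from bench import ctrl
f=dict(np.load('pics/top0.npz'))
L=lambda a:np.array(a)/5.333+[172,188]
C=lambda a:(np.array(a)-[400,0])/5.333+[293,212]
a=unproj(f,C([562,76]),.15);b=unproj(f,C([649,318]),.15);c=unproj(f,C([606,198]),.15)
print('chop',a,b,(a+b)/2,c,'x-axis deg',np.degrees(np.arctan2(*(a-b)[1::-1])), np.linalg.norm(a-b))
for n,uv,z in(('jar',(388,232),.084),('mug',(543,258),.097),('salt',(310,222),.09)): print(n,unproj(f,np.array(uv)/1.4,z))
hx,hy=75*np.cos(T),68
loc=np.array([[-75,68,0],[75,68,0],[75,-68,0],[-75,-68,0]])/1e3
cor=L([[127,47],[362,90],[290,365],[58,300]])
bp=np.array([[35,11,42],[35,-11,42],[35,11,8],[35,-11,8],[-35,11,42],[-35,-11,42]])/1e3
bu=L([[158,158],[152,197],[203,170],[197,210],[63,135],[53,172]])
th=np.linspace(0,2*np.pi,73);ring=np.c_[.062*np.cos(th),.062*np.sin(th),0*th]
def lid(p):
    R=lidR(p[2]); o=np.r_[p[:2],.06]+R@np.r_[p[3],p[4],.026]; return lidR(p[2]+p[5]),o  # p5: turn in-plane approx
def res(p):
    R=lidR(p[2]);o=np.r_[p[:2],.06]
    Rl=R@Ro.from_euler('z',p[5]).as_matrix(); lo=o+R@np.r_[p[3],p[4],.026]
    rp=np.vstack([proj(f,lo+(ring+[0,0,h])@Rl.T) for h in(0,.008)])
    ext=np.r_[rp.min(0),rp.max(0)]-np.r_[L([53,54]),L([264,310])]
    return np.r_[(proj(f,o+loc@R.T)-cor).ravel(),2*(proj(f,lo+bp@Rl.T)-bu).ravel(),2*ext, ]
r=least_squares(res,[.45,0,-1.6,0,0,0]);p=r.x
print(p,np.round(r.fun*5.33,1))
R=lidR(p[2])@Ro.from_euler('z',p[5]).as_matrix();lo=np.r_[p[:2],.06]+lidR(p[2])@np.r_[p[3],p[4],.026]
print('lid origin',lo,'\n',R)
s=ctrl.read_state();M=trot(s).as_matrix();print('tool\n',M.round(3))
for sg in(1,-1):
    t=np.c_[0*R[:,0],-R[:,2],sg*R[:,1]]; t[:,0]=np.cross(t[:,1],t[:,2])
    rv=(Ro.from_matrix(t)*trot(s).inv()).as_rotvec()
    print(sg,'tcp at grasp',lo+R[:,2]*.010,'rotvec',rv.round(3),'delta mm',(1e3*(lo+R[:,2]*.010-s["eef_pos"])).round(1), 'normal',R[:,2])
E
python3 m.py
```

```text
chop [ 0.49502329 -0.35810392  0.15      ] [ 0.38826941 -0.39618536  0.15      ] [ 0.44164635 -0.37714464  0.15      ] [ 0.44086668 -0.37748514  0.15      ] x-axis deg 19.63242723675 0.11334278726533378
jar [ 0.65556629 -0.24418268  0.084     ]
mug [ 0.60640019 -0.52288547  0.097     ]
salt [ 0.67240206 -0.1013429   0.09      ]
[ 5.03261882e-01 -7.35601294e-02 -1.80944266e+00 -6.23362184e-03
  1.41787332e-03 -1.21826493e-02] [  6.6  -2.2  -1.5  -5.4  -4.3   1.2   3.    7.5   9.9  -9.3  -4.4   5.6
  16.2  -1.6   2.7   9.3 -11.9 -10.8 -17.8   5.    2.4  -1.9   0.9   2.9]
lid origin [ 0.50914614 -0.05537129  0.07874593] 
 [[-0.21229022  0.96914458  0.12526631]
 [-0.82107254 -0.24640842  0.51490075]
 [ 0.52987994  0.00645566  0.8480481 ]]
tool
 [[-0.971 -0.     0.24 ]
 [-0.24   0.002 -0.971]
 [-0.    -1.    -0.002]]
1 tcp at grasp [ 0.5103988  -0.05022228  0.08722642] rotvec [-0.419  0.41   1.048] delta mm [ 366.2  531.9 -134.4] normal [0.12526631 0.51490075 0.8480481 ]
-1 tcp at grasp [ 0.5103988  -0.05022228  0.08722642] rotvec [-0.47  -0.475 -2.002] delta mm [ 366.2  531.9 -134.4] normal [0.12526631 0.51490075 0.8480481 ]
```

```bash
python3 -m inch '[[19,29,4,0,0,0.05,-1],[57,87,7,0,0,0.15,-1],[94,145,10,0,0,0.27,-1],[94,145,10,0,0,0.27,-1],[94,145,10,0,0,0.27,-1]]'
python3 -m inch '[[19,29,2,0,0,0.05,-1],[38,58,4,0,0,0.1,-1],[57,87,6,0,0,0.16,-1],[75,116,8,0,0,0.21,-1],[94,145,10,0,0,0.27,-1]]'
python3 -m inch '[[19,29,2,0,0,0.05,-1],[38,58,4,0,0,0.1,-1],[57,87,6,0,0,0.16,-1],[75,116,8,0,0,0.21,-1],[94,145,10,0,0,0.27,-1]]'
python3 -m inch '[[19,29,2,0,0,0.05,-1],[38,58,4,0,0,0.1,-1],[57,87,6,0,0,0.16,-1],[75,116,8,0,0,0.21,-1],[94,145,10,0,0,0.27,-1]]'
python3 m.py | tail -5; python3 -c "
from bench import ctrl;print(ctrl.read_state()['joint_positions'])"
```

```text
clock: 0.52
eef_pos: [0.2405, -0.4339, 0.2333]
tool_rot: [0.181, -0.18, 0.684, -0.684]
contact_force: [-0.4, 1.1, 0.9]
grip_width: 0.0877
clock: 0.93
eef_pos: [0.3326, -0.2913, 0.2424]
tool_rot: [0.27, -0.27, 0.653, -0.653]
contact_force: [1.3, 0.8, 0.1]
grip_width: 0.0877
clock: 1.35
eef_pos: [0.4268, -0.1462, 0.2525]
tool_rot: [-0.356, 0.356, -0.611, 0.611]
contact_force: [-0.4, -1.1, -0.2]
grip_width: 0.0879
clock: 1.77
eef_pos: [0.521, -0.0011, 0.2623]
tool_rot: [0.435, -0.435, 0.558, -0.558]
contact_force: [0.6, -0.3, 0.5]
grip_width: 0.0878
 [[-0.244 -0.     0.97 ]
 [-0.97  -0.    -0.244]
 [ 0.    -1.    -0.   ]]
1 tcp at grasp [ 0.5103988  -0.05022228  0.08722642] rotvec [-0.543  0.13  -0.005] delta mm [ -10.6  -49.2 -175.1] normal [0.12526631 0.51490075 0.8480481 ]
-1 tcp at grasp [ 0.5103988  -0.05022228  0.08722642] rotvec [0.203 0.841 3.015] delta mm [ -10.6  -49.2 -175.1] normal [0.12526631 0.51490075 0.8480481 ]
[-6.71293397e-02 -1.09045468e-01  1.35918796e+00 -3.61077118e-04
  1.89187232e+00  1.78777625e-01]
```

```bash
python3 -m inch '[[0,3,-10,-0.11,0.026,0,-1],[1,6,-25,-0.22,0.052,0,-1],[2,9,-40,-0.33,0.078,-0.003,-1],[3,12,-55,-0.435,0.104,-0.005,-1],[4,13,-70,-0.543,0.13,-0.005,-1]]'
python3 -m inch '[[0,0,-3,0,0,0,-1],[0,0,-3,0,0,0,-1]]'
python3 - <<'E'
from bench import ctrl
from h import *
f=ctrl.grab_frame("wrist");np.savez('pics/w1.npz',**f);cv2.imwrite('pics/w1.png',f["image"][:,:,::-1])
E
python3 m.py | tail -5|head -4
```

```text
clock: 2.18
eef_pos: [0.5248, 0.0111, 0.1927]
tool_rot: [-0.263, 0.569, -0.414, 0.66]
contact_force: [-0.6, 0.1, -1.2]
grip_width: 0.0876
clock: 2.35
eef_pos: [0.5236, 0.0116, 0.1862]
tool_rot: [-0.263, 0.571, -0.416, 0.657]
contact_force: [-0.5, -0.2, 1.1]
grip_width: 0.088
 [[-0.213 -0.126  0.969]
 [-0.821 -0.514 -0.248]
 [ 0.529 -0.849  0.006]]
1 tcp at grasp [ 0.5103988  -0.05022228  0.08722642] rotvec [-0.001  0.     0.001] delta mm [ -13.8  -60.9 -101.6] normal [0.12526631 0.51490075 0.8480481 ]
```

View pics/w1.png

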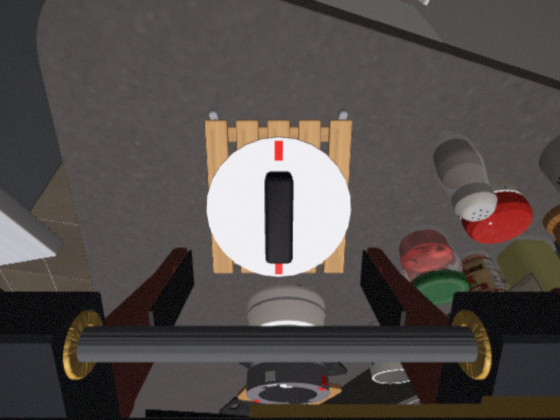

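The wrist view shows the lid face-on. The disc spans x 207–351 and y 137–277, the bar spans x 265–293 and y 170–264, and the bar is aligned with the tool. I'll refine the lid position from this.

```bash
cat > m2.py <<'E'
from h import *
from bench import ctrl
f=dict(np.load('pics/w1.npz'))
th=np.linspace(0,2*np.pi,181);ring=np.c_[.062*np.cos(th),.062*np.sin(th),0*th]
def res(p):
    R=lidR(p[3]); rp=np.vstack([proj(f,p[:3]+(ring+[0,0,h])@R.T) for h in(0,.008)])
    m=proj(f,p[:3]+np.array([[.053,0,.008],[-.053,0,.008]])@R.T)
    return np.r_[rp.min(0)-[207,137],rp.max(0)-[351,277],(m-[[279,151],[279,269]])[:,0]]
best=None
r=least_squares(res,[.509,-.055,.079,-1.82]);p=r.x
R=lidR(p[3]);print(p,r.fun.round(1))
s=ctrl.read_state();Q=trot(s)
g=p[:3]+R[:,2]*.010
t=np.c_[R[:,0],-R[:,2],R[:,1]]
print('det',np.linalg.det(t),'tool-frame delta',Q.inv().apply(g-s["eef_pos"]),'world mm',1e3*(g-s["eef_pos"]),'rv',(Ro.from_matrix(t)*Q.inv()).as_rotvec())
E
python3 m2.py
```

```text
[ 0.50838532 -0.05603961  0.07922088 -1.8189563 ] [-0.1  0.1  0.1 -0.1  0.   0. ]
det 1.0 tool-frame delta [0.00020952 0.11931572 0.00056484] world mm [ -14.51806415  -61.61893783 -101.13820698] rv [0.00048333 0.00633236 0.00214529]
```

```bash
python3 -m inch '[[-4,-17,-28,0,0,0,-1],[-8,-34,-56,0,0,0,-1],[-12,-50,-83,0,0,0,-1],[-13,-56,-92,0,0,0,-1],[-13,-56,-92,0,0,0,-1]]'; python3 m2.py
```

```text
clock: 2.82
eef_pos: [0.5102, -0.0476, 0.0973]
tool_rot: [-0.263, 0.568, -0.417, 0.659]
contact_force: [-0.6, 0.3, -0.2]
grip_width: 0.0881
[ 0.50838532 -0.05603961  0.07922088 -1.8189563 ] [-0.1  0.1  0.1 -0.1  0.   0. ]
det 1.0 tool-frame delta [-0.00227258  0.00986984  0.00028996] world mm [-0.48357338 -3.27908567 -9.57476862] rv [0.00098752 0.00714588 0.00665241]
```

```bash
python3 -m inch '[[-0.6,-2.7,-8.8,0,0,0,-1],[-0.6,-2.7,-8.8,0,0,0,-1],[-0.6,-2.7,-8.8,0,0,0,1],[-0.6,-2.7,-8.8,0,0,0,1],[-0.6,-2.7,-8.8,0,0,0,1]]'; python3 -m inch '[[0,0,0,0,0,0,1],[0,0,0,0,0,0,1],[0,0,0,0,0,0,1],[0,0,0,0,0,0,1],[0,0,0,0,0,0,1]]'; python3 m2.py|tail -1
```

```text
clock: 3.23
eef_pos: [0.5114, -0.0476, 0.0899]
tool_rot: [-0.265, 0.568, -0.416, 0.659]
contact_force: [0.1, 0.2, 0.1]
grip_width: 0.0714
clock: 3.65
eef_pos: [0.5106, -0.0481, 0.0888]
tool_rot: [-0.264, 0.568, -0.416, 0.659]
contact_force: [0.4, -0.6, 0.7]
grip_width: 0.0382
det 1.0 tool-frame delta [ 0.00196021  0.00249306 -0.00023494] world mm [-0.95916018 -2.8339601  -1.07780797] rv [0.00186024 0.0079117  0.00251518]
```

```bash
for i in 1 2; do python3 -m inch '[[0,0,0,0,0,0,1],[0,0,0,0,0,0,1],[0,0,0,0,0,0,1],[0,0,0,0,0,0,1],[0,0,0,0,0,0,1]]'; done; python3 m2.py|tail -1
```

```text
clock: 4.07
eef_pos: [0.5106, -0.0481, 0.0889]
tool_rot: [-0.264, 0.568, -0.416, 0.659]
contact_force: [-1.2, 0.3, 1.1]
grip_width: 0.0221
clock: 4.48
eef_pos: [0.5106, -0.0481, 0.0888]
tool_rot: [-0.264, 0.568, -0.416, 0.659]
contact_force: [-0.6, 1.8, 1.8]
grip_width: 0.0223
det 1.0 tool-frame delta [ 0.00192823  0.00254359 -0.00016221] world mm [-0.88847279 -2.85156701 -1.13727562] rv [0.00174745 0.00785365 0.00260835]
```

```bash
python3 -m inch '[[1,4,7,0,0,0,1],[2.5,10.3,17,0,0,0,1],[5,20.6,34,0,0,0,1],[7.5,31,51,0,0,0,1],[10,41,68,0,0,0,1]]'; python3 -m inch '[[0,0,25,0,0,0,1],[0,0,50,0,0,0,1],[0,0,75,0,0,0,1],[0,0,75,0,0,0,1]]'
python3 - <<'E'
from bench import ctrl
from h import *
s=ctrl.read_state();print(s['contact_force'],s['eef_pos'],s['grip_width']);Q=trot(s)
# target: tool down, jaw yaw 9.6deg
a=np.radians(9.6);z=np.array([np.cos(a),np.sin(a),0]);y=np.array([0,0,-1.]);t=np.c_[np.cross(y,z),y,z]
print((Ro.from_matrix(t)*Q.inv()).as_rotvec(), 1e3*(np.array([.4412,-.3773,.26])-s['eef_pos']))
a=np.radians(-14.2);z=np.array([np.cos(a),np.sin(a),0]);t=np.c_[np.cross(y,z),y,z]
print('level',(Ro.from_matrix(t)*Q.inv()).as_rotvec())
E
```

```text
clock: 4.9
eef_pos: [0.5209, -0.0062, 0.1583]
tool_rot: [-0.264, 0.568, -0.416, 0.659]
contact_force: [-0.4, 0.1, -1.4]
grip_width: 0.0219
clock: 5.23
eef_pos: [0.5223, -0.0065, 0.2386]
tool_rot: [-0.266, 0.565, -0.415, 0.662]
contact_force: [-0.1, 0.3, -0.3]
grip_width: 0.0214
[-0.14167289  0.26659635 -0.32676582] [ 0.52225188 -0.00650012  0.23859515] 0.021435116621204755
[ 0.55880712 -0.00591348  0.41236582] [ -81.05188338 -370.79987819   21.4048477 ]
level [ 0.54159924 -0.12013214  0.00775012]
```

```bash
python3 -m inch '[[0,0,10,0.11,-0.024,0,1],[0,-10,20,0.22,-0.048,0.002,1],[-5,-30,26,0.33,-0.072,0.004,1],[-10,-50,26,0.44,-0.097,0.006,1],[-16,-75,26,0.541,-0.12,0.008,1]]'
python3 -m inch '[[-6,-27,0,0,0,0.08,1],[-12,-55,0,0,0,0.16,1],[-18,-85,0,0,0,0.24,1],[-25,-115,0,0,0,0.32,1],[-32,-147,0,0,0,0.415,1]]'
python3 -m inch '[[-6,-27,0,0,0,0,1],[-12,-55,0,0,0,0,1],[-20,-90,0,0,0,0,1],[-26,-120,0,0,0,0,1],[-33,-149,0,0,0,0,1]]'
python3 -m inch '[[0,0,0,0,0,0,1],[0,0,0,0,0,0,1]]'
python3 - <<'E'
from bench import ctrl
from h import *
s=ctrl.read_state();print(s['eef_pos'],s['joint_positions'],trot(s).as_matrix().round(3))
p=[]
for n in("top","scene","wrist"):
    f=ctrl.grab_frame(n);np.savez(f'pics/{n}2.npz',**f)
    im=f["image"][:,:,::-1]
    if n=="wrist": p.append(cv2.resize(im,(400,300)))
    else:
        u=proj(f,[.441,-.377,.18])[0].round().astype(int);print(n,u)
        y0,x0=max(0,u[1]-60),max(0,u[0]-80);p.append(cv2.resize(im[y0:y0+120,x0:x0+160],(400,300),interpolation=2));print(x0,y0)
p.append(0*p[0]);cv2.imwrite('pics/d.png',np.vstack([np.hstack(p[:2]),np.hstack(p[2:])]))
E
```

```text
clock: 5.65
eef_pos: [0.5051, -0.0817, 0.2593]
tool_rot: [0.436, -0.437, 0.558, -0.555]
contact_force: [0.7, -0.3, -2.7]
grip_width: 0.022
clock: 6.07
eef_pos: [0.4721, -0.2302, 0.2572]
tool_rot: [-0.539, 0.545, -0.455, 0.453]
contact_force: [0.8, -0.3, -2.2]
grip_width: 0.0217
clock: 6.48
eef_pos: [0.4391, -0.3796, 0.2569]
tool_rot: [-0.538, 0.544, -0.456, 0.454]
contact_force: [0.5, 0.6, -2.2]
grip_width: 0.0218
clock: 6.65
eef_pos: [0.4391, -0.379, 0.2564]
tool_rot: [-0.537, 0.544, -0.457, 0.454]
contact_force: [0.8, 0.3, -2.3]
grip_width: 0.022
[ 0.4390582  -0.3790419   0.25638216] [-0.76543996  0.05047796  1.21336263 -0.00936557  1.88134012 -0.93789787] [[ 0.169 -0.009  0.986]
 [-0.986 -0.004  0.169]
 [ 0.002 -1.    -0.009]]
top [332 249]
252 189
scene [273 213]
193 153
```

View pics/d.png

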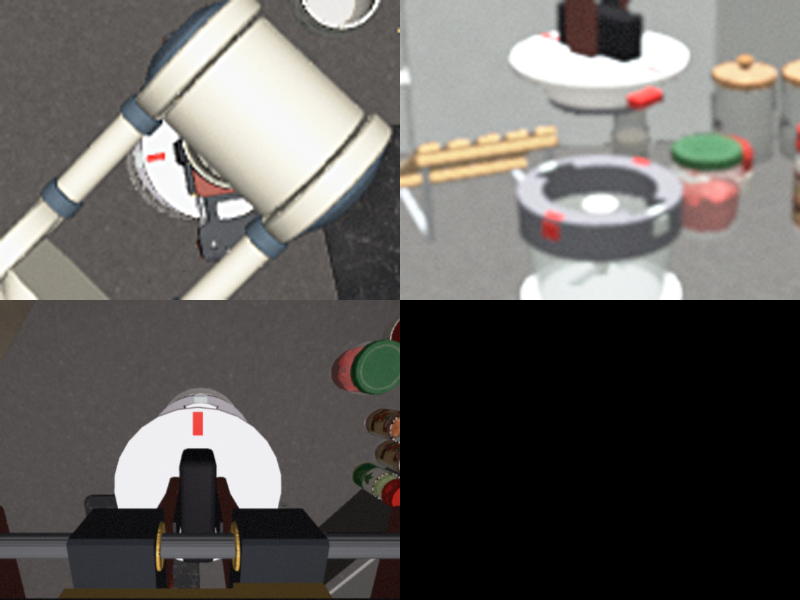

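The scene crop (bottom of collar at right) shows the lid level above the collar. The red lug is at (645,97), over the white mark at (661,217). In the wrist view the red stroke (197,424) lines up with the white mark (197,398). Now I'll check centring with the scene and wrist extents.

```bash
cat > m3.py <<'E'
from h import *
from bench import ctrl
s=ctrl.read_state();M=trot(s).as_matrix()
fs=dict(np.load('pics/scene2.npz'));fw=dict(np.load('pics/wrist2.npz'))
th=np.linspace(0,2*np.pi,361);ring=lambda r:np.c_[r*np.cos(th),r*np.sin(th),0*th]
D=lambda x,y:(193+(x-400)/2.5,153+y/2.5)
# collar from scene: left/right extremes, top of rim
def rc(c):
    p=proj(fs,ring(.061)+[c[0],c[1],.15]); return [p[:,0].min()-D(517,0)[0],p[:,0].max()-D(684,0)[0],p[:,1].min()-D(0,157)[1]]
r=least_squares(rc,[.441,-.377]);print('collar scene',r.x,r.fun)
R=np.c_[M[:,0],M[:,2],-M[:,1]]
def rl(d,full=False):
    o=s['eef_pos']+M@np.array([d[0],d[1],d[2]])
    q=lambda f:np.vstack([proj(f,o+(ring(.062)+[0,0,h])@R.T) for h in(0,.008)])
    a=q(fs);b=q(fw); m=proj(fw,o+R@np.r_[-.053,0,.008])
    return np.r_[a[:,0].min()-D(509,0)[0],a[:,0].max()-D(690,0)[0],b[:,0].min()-161,b[:,0].max()-393.4,b[:,1].min()-149.8]
r=least_squares(rl,[.0019,.0125,0]);print('lid in tool',r.x,r.fun, 'pred res',rl([.0019,.0125,0]))
print('lid origin',s['eef_pos']+M@r.x)
f=fw; print('stroke/mark wrist check', proj(fw,np.array([.4412,-.3773,.15])+.047*np.array([-np.cos(np.radians(99.6)),-np.sin(np.radians(99.6)),0])),proj(fw,np.array([.4412,-.3773,.15])+.047*np.array([np.cos(np.radians(99.6)),np.sin(np.radians(99.6)),0])), 'seen',197*1.4,98*1.4)
E
python3 m3.py
```

```text
collar scene [ 0.43853648 -0.38114889] [ 0.12970625 -0.13007109  0.04334202]
lid in tool [ 0.0025475   0.01375129 -0.00025622] [ 0.99915999 -0.83468246 -0.05562912 -0.00672874 -0.00604529] pred res [ 0.83698779 -1.00494743 -0.46823583  1.38200497 -1.07620617]
lid origin [ 0.44017737 -0.37974158  0.24393228]
stroke/mark wrist check [[279.25460488 264.62942272]] [[280.06042559 154.63276021]] seen 275.79999999999995 137.2
```

```bash
python3 - <<'E'
from h import *
f=dict(np.load('pics/scene2.npz'));im=f['image'][:,:,::-1]
cv2.imwrite('pics/e.png',cv2.resize(im[155:275,213:333],(600,600),interpolation=cv2.INTER_CUBIC))
E
```

```text
(no output)
```

View pics/e.png

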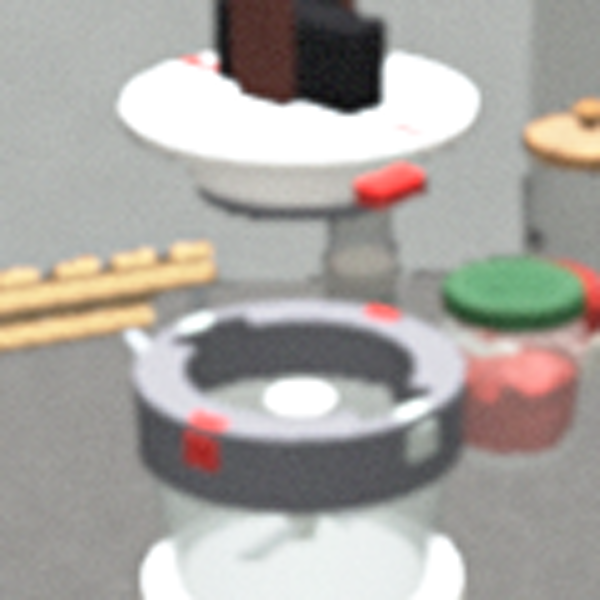

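The scene crop shows the collar top ellipse at x 133–467. White marks are at (195,323) and (412,408), red marks at (383,312) and (209,421), and the lid lug at (391,185).

```bash
cat >> m3.py <<'E'
print('---')
E5=lambda a:np.array(a)/5+[213,155]
def marks(p,r=.0567):
    out=[]
    for d in (99.6+p[2],-80.4+p[2],19.6+p[2],199.6+p[2]):
        a=np.radians(d);out.append([p[0]+r*np.cos(a),p[1]+r*np.sin(a),.15])
    return np.array(out)
obs=E5([[195,323],[412,408],[383,312],[209,421]])
def rs(p):
    e=proj(fs,ring(.061)+[p[0],p[1],.15])
    return np.r_[(proj(fs,marks(p))-obs).ravel(),e[:,0].min()-E5([133,0])[0],e[:,0].max()-E5([467,0])[0],e[:,1].min()-E5([0,300])[1],e[:,1].max()-E5([0,438])[1]]
r=least_squares(rs,[.441,-.377,0]);print(r.x,r.fun.round(2))
# lug ends relative: predict lug outer ends for lid
o=s['eef_pos']+M@np.array([.0022,.013,0]);print('lugs',[(((proj(fs,o+R@np.r_[sg*.05,0,-.015])[0])-[213,155])*5).round(0) for sg in(1,-1)], 'lid x yaw',np.degrees(np.arctan2(M[1,0],M[0,0])), 'tilt',M[2])
E
python3 m3.py | sed -n '/---/,$p'
```

```text
---
[ 0.44109    -0.37670156  0.34982591] [-0.09 -0.21  0.35  0.35 -0.01  0.16 -0.11 -0.07  0.23 -0.38 -0.18 -0.05]
lugs [array([404., 197.]), array([203., 132.])] lid x yaw -80.06628868306343 tilt [ 0.00380195 -0.99996162 -0.00789274]
```

```bash
cat >> m3.py <<'E'
print('+++')
def rf(d,w=1):
    o=s['eef_pos']+M@np.array([d[0],d[1],0]); Rl=R@Ro.from_euler('y',d[2]).as_matrix()
    q=lambda f:np.vstack([proj(f,o+(ring(.062)+[0,0,h])@Rl.T) for h in(0,.008)])
    a=q(fs);b=q(fw)
    lug=np.vstack([proj(fs,o+Rl@np.r_[x,y,z]) for x,y,z in[(.05,.012,-.011),(.05,-.012,-.011),(.05,.012,-.019),(.05,-.012,-.019)]])
    pl=proj(fs,o+(ring(.037)+[0,0,-.026])@Rl.T)
    return np.r_[a.min(0)-E5([117,46]),a.max(0)-E5([482,164]),b[:,0].min()-161,b[:,0].max()-393.4,b[:,1].min()-149.8,pl[:,1].max()-E5([0,217])[1],lug.min(0)-E5([356,172]),lug.max(0)-E5([427,208])]
r=least_squares(rf,[.002,.0125,0]);print(r.x,np.degrees(r.x[2]),r.fun.round(2));print('no tilt',rf([.0022,.013,0]).round(2))
E
python3 m3.py | sed -n '/+++/,$p'
```

```text
+++
[ 0.00202883  0.011311   -0.03986441] -2.2840622160739192 [ 0.99  0.83 -1.42  2.08 -1.11  2.03 -0.95  1.29  4.94 -0.81  0.28 -0.08]
no tilt [ 1.16  0.92 -1.28  3.99 -0.1   1.01 -0.56  2.62  4.81  1.17  0.07  1.88]
```

```bash
python3 -m inch '[[1,3,-20,0,0,0,1],[1,3,-40,0,0,0,1],[1,3,-58,0,0,0,1],[1,3,-62,0,0,0,1],[1,3,-62,0,0,0,1]]'
python3 -m inch '[[0,0,0,0,0,0,1],[0,0,0,0,0,0,1]]'
python3 - <<'E'
from bench import ctrl
from h import *
s=ctrl.read_state();print(s['eef_pos'],s['contact_force'])
f=ctrl.grab_frame("scene");np.savez('pics/scene3.npz',**f);im=f['image'][:,:,::-1]
g=ctrl.grab_frame("wrist");np.savez('pics/wrist3.npz',**g);w=g['image'][:,:,::-1]
a=cv2.resize(im[165:265,223:323],(500,500),interpolation=cv2.INTER_CUBIC)
b=cv2.resize(w[100:350,210:350],(280,500),interpolation=cv2.INTER_CUBIC)
cv2.imwrite('pics/g.png',np.hstack([a,b]))
E
```

```text
clock: 7.22
eef_pos: [0.4406, -0.3735, 0.1943]
tool_rot: [-0.539, 0.545, -0.456, 0.453]
contact_force: [-0.1, -0.4, -1.3]
grip_width: 0.0218
clock: 7.38
eef_pos: [0.4413, -0.3751, 0.1978]
tool_rot: [-0.538, 0.545, -0.455, 0.455]
contact_force: [0.2, 1.6, -1.5]
grip_width: 0.0218
[ 0.44127509 -0.3750941   0.19778217] [ 0.19172575  1.64085838 -1.49989451]
```

View pics/g.png

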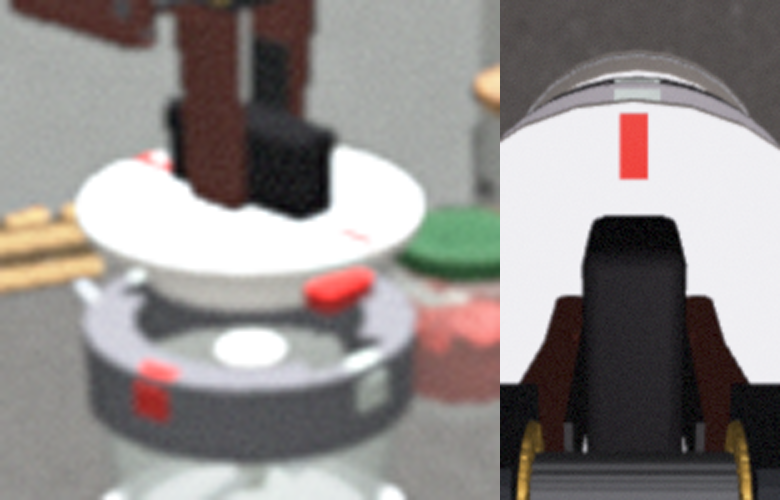

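The scene crop shows the disc at x 76–426 with its lower edge at y≈281, and the lug at x 305–374, y 267–313. In the wrist crop the stroke column (634) lines up with the white mark (638). I'll refit the lid pose against the collar.

```bash
cat > m4.py <<'E'
from h import *
from bench import ctrl
s=ctrl.read_state();M=trot(s).as_matrix();R=np.c_[M[:,0],M[:,2],-M[:,1]]
fs=dict(np.load('pics/scene3.npz'));fw=dict(np.load('pics/wrist3.npz'))
th=np.linspace(0,2*np.pi,361);ring=lambda r:np.c_[r*np.cos(th),r*np.sin(th),0*th]
E5=lambda a:np.array(a)/5+[223,165]
W=lambda a:(np.array(a)-[500,0])/2+[210,100]
def rf(d):
    Rl=R@Ro.from_euler('y',d[3]).as_matrix();o=d[:3]
    a=np.vstack([proj(fs,o+(ring(.062)+[0,0,h])@Rl.T) for h in(0,.008)])
    lug=np.vstack([proj(fs,o+Rl@np.r_[x,y,z]) for x in(.04,.05) for y in(.012,-.012) for z in (-.011,-.019)])
    b=proj(fw,o+(ring(.062)+[0,0,.008])@Rl.T)
    st=proj(fw,o+Rl@np.r_[-.053,0,.008])[0]
    return np.r_[a[:,0].min()-E5([75,0])[0],a[:,0].max()-E5([427,0])[0],a[:,1].max()-E5([0,282])[1],lug[:,0].max()-E5([374,0])[0],lug[:,1].max()-E5([0,313])[1],
      (b[:,1].min()-W([0,103])[1])*.5,(st[0]-W([634,0])[0])*.5]
x0=np.r_[s['eef_pos']+M@[.002,.0125,0],0]
r=least_squares(rf,x0,x_scale=[.01,.01,.01,.1]);print(s['eef_pos'],x0,r.x,np.degrees(r.x[3]),r.fun.round(2));print(rf(x0).round(2))
# collar seen in wrist: apex of collar top rim and mark column
c=np.array([.4411,-.377,.15]);p=proj(fw,ring(.061)+c);i=p[:,1].argmin()
m=proj(fw,c+.0567*np.array([np.cos(np.radians(99.8)),np.sin(np.radians(99.8)),0]))[0]
k=lambda u:(u-[210,100])*2+[500,0]
print('wrist crop: rim apex',k(p[i]),'mark',k(m),'seen mark (638,90)')
E
python3 m4.py
```

```text
[ 0.44117831 -0.37535727  0.19760214] [ 0.44145835 -0.37742163  0.18511575  0.        ] [ 0.44148528 -0.3771898   0.18980162  0.00629162] 0.36048331648375 [ 0.64 -1.07  0.28  0.1  -0.3   0.16  0.08]
[ 0.78 -1.06  2.7   0.18  2.03 -0.22  0.03]
wrist crop: rim apex [633.33431297  89.25931679] mark [634.01614691 103.64110721] seen mark (638,90)
```

```bash
python3 -m inch '[[0,0,-6,0,0,0,1],[0,0,-12,0,0,0,1],[0,0,-18,0,0,0,1],[0,0,-22,0,0,0,1],[0,0,-22,0,0,0,1]]'; python3 -m inch '[[0,0,-2,0,0,0,1],[0,0,-4,0,0,0,1],[0,0,-6,0,0,0,1]]'; python3 -m inch '[[0,0,-2,0,0,0,1],[0,0,-4,0,0,0,1],[0,0,-6,0,0,0,1]]'
```

```text
clock: 7.9
eef_pos: [0.4404, -0.3749, 0.1723]
tool_rot: [-0.538, 0.544, -0.456, 0.454]
contact_force: [0.4, -0.4, -0.9]
grip_width: 0.0217
clock: 8.15
eef_pos: [0.4406, -0.3751, 0.1686]
tool_rot: [-0.538, 0.544, -0.456, 0.455]
contact_force: [-2.2, 0.5, 2.1]
grip_width: 0.0217
clock: 8.4
eef_pos: [0.4406, -0.3752, 0.1625]
tool_rot: [-0.538, 0.544, -0.455, 0.455]
contact_force: [-3.0, 1.8, 5.5]
grip_width: 0.0219
```

```bash
python3 -m inch '[[0,0,-1.5,0,0,0,1],[0,0,-3,0,0,0,1],[0,0,-4,0,0,0,1],[0,0,-4,0,0,0,1]]';python3 -m inch '[[0,0,-1,0,0,0,1],[0,0,-2,0,0,0,1],[0,0,-2,0,0,0,1]]'
```

```text
clock: 8.73
eef_pos: [0.4406, -0.3752, 0.1595]
tool_rot: [-0.538, 0.544, -0.455, 0.455]
contact_force: [-4.0, 2.2, 8.3]
grip_width: 0.0217
clock: 8.98
eef_pos: [0.4406, -0.3754, 0.1591]
tool_rot: [-0.538, 0.544, -0.455, 0.456]
contact_force: [-6.6, 3.5, 14.2]
grip_width: 0.0219
```

```bash
python3 -m inch '[[-0.4,0.3,0.5,0,0,0,1],[-0.4,0.3,0.5,0,0,-0.08,1],[-0.2,0.3,0.5,0,0,-0.16,1],[0,0.3,0.5,0,0,-0.24,1],[0.2,0.3,0.5,0,0,-0.32,1]]'
```

```text
clock: 9.4
eef_pos: [0.4415, -0.375, 0.1591]
tool_rot: [-0.458, 0.463, -0.536, 0.536]
contact_force: [-2.9, 3.3, 11.5]
grip_width: 0.0224
```

```bash
python3 -m inch '[[0.2,-0.1,0,0,0,-0.08,1],[0.4,-0.1,0,0,0,-0.16,1],[0.5,-0.2,0,0,0,-0.24,1],[0.7,-0.3,0,0,0,-0.32,1],[0.8,-0.3,0,0,0,-0.4,1]]'; python3 -c "
from bench import ctrl;s=ctrl.read_state();print(s['ft_torque'],s['contact_force'],s['joint_positions'])"
```

```text
clock: 9.82
eef_pos: [0.4428, -0.3753, 0.159]
tool_rot: [0.343, -0.347, 0.617, -0.617]
contact_force: [-0.8, 3.3, 10.1]
grip_width: 0.0218
[ 0.43208227 -0.02434213  0.15162988] [-0.82365177  3.34347493 10.07683785] [-0.75885097  0.03733525  1.39913134 -0.00490016  1.70741938 -0.20871013]
```

```bash
python3 -m inch '[[0.2,-0.2,-0.3,0,0,-0.08,1],[0.3,-0.4,-0.3,0,0,-0.16,1],[0.5,-0.5,-0.3,0,0,-0.24,1],[0.6,-0.6,-0.3,0,0,-0.32,1],[0.7,-0.7,-0.3,0,0,-0.4,1]]'; python3 -m inch '[[0.1,-0.1,0,0,0,-0.07,1],[0.2,-0.3,0,0,0,-0.14,1],[0.2,-0.3,0,0,0,-0.2,1],[0.2,-0.3,0,0,0,-0.2,1]]';python3 -c "
from bench import ctrl;s=ctrl.read_state();print(s['ft_torque'],s['contact_force'],s['joint_positions'])"
```

```text
clock: 10.23
eef_pos: [0.4439, -0.3764, 0.1589]
tool_rot: [0.215, -0.217, 0.674, -0.673]
contact_force: [0.7, 1.5, 9.9]
grip_width: 0.0219
clock: 10.57
eef_pos: [0.4441, -0.377, 0.1589]
tool_rot: [0.147, -0.148, 0.692, -0.691]
contact_force: [0.0, 0.9, 10.0]
grip_width: 0.0216
[ 0.00134986 -0.23531981 -0.1342575 ] [0.03205458 0.88954704 9.977853  ] [-7.62045605e-01  4.27871873e-02  1.39362961e+00 -4.80398249e-04
  1.70760753e+00  3.88370808e-01]
```

```bash
for i in 1 2 3; do python3 -m inch '[[0,0,0,0,0,-0.03,1],[0,0,0,0,0,-0.05,1],[0,0,0,0,0,-0.05,1]]';python3 -c "
from bench import ctrl;s=ctrl.read_state();print(s['ft_torque'][2],s['joint_positions'][5])"; done
```

```text
clock: 10.82
eef_pos: [0.4441, -0.3771, 0.1589]
tool_rot: [0.131, -0.132, 0.696, -0.694]
contact_force: [1.6, 0.9, 10.9]
grip_width: 0.022
0.12998445611108014 0.43565903637415676
clock: 11.07
eef_pos: [0.4442, -0.3759, 0.159]
tool_rot: [0.114, -0.115, 0.699, -0.696]
contact_force: [-0.6, 5.0, 11.1]
grip_width: 0.0223
0.6999442763475747 0.48468390732257355
clock: 11.32
eef_pos: [0.4439, -0.3752, 0.159]
tool_rot: [0.096, -0.097, 0.703, -0.698]
contact_force: [-1.6, 7.0, 12.2]
grip_width: 0.0224
0.811011700077466 0.5342591688406085
```

```bash
python3 -m inch '[[0,-0.5,0,0,0,0.03,1],[0,-0.5,2,0,0,0.04,1],[0,-0.5,4,0,0,0.04,1],[0,-0.5,6,0,0,0.04,1],[0,-0.5,7,0,0,0.04,1]]'; python3 -c "
from bench import ctrl;s=ctrl.read_state();print(s['ft_torque'][2],s['joint_positions'][5])"
```

```text
clock: 11.73
eef_pos: [0.4437, -0.3756, 0.1635]
tool_rot: [0.11, -0.112, 0.701, -0.696]
contact_force: [2.4, 5.2, 2.4]
grip_width: 0.0222
0.12204535401556814 0.493984526179548
```

```bash
python3 -m inch '[[0,0,1,0,0,0,1],[0,0,2,0,0,0,1],[0,0,2,0,0,0,1]]'
```

```text
clock: 11.98
eef_pos: [0.4436, -0.3756, 0.1648]
tool_rot: [0.11, -0.112, 0.701, -0.695]
contact_force: [2.9, 4.6, 2.1]
grip_width: 0.0223
```

```bash
python3 -m inch '[[0,0,0,0,0,0,-1],[0,0,0,0,0,0,-1],[0,0,0,0,0,0,-1],[0,0,0,0,0,0,-1],[0,0,0,0,0,0,-1]]'; python3 -m inch '[[0,0,0,0,0,0,-1],[0,0,0,0,0,0,-1],[0,0,2,0,0,0,-1],[0,0,5,0,0,0,-1],[0,0,10,0,0,0,-1]]'
python3 -m inch '[[0,0,20,0,0,0,-1],[0,0,40,0,0,0,-1],[0,0,60,0,0,0,-1],[0,0,80,0,0,0,-1],[0,0,100,0,0,0,-1]]'
python3 -m inch '[[-10,25,10,0,0,0,-1],[-20,60,10,0,0,0,-1],[-30,95,10,0,0,0,-1],[-30,130,10,0,0,0,-1],[-30,165,10,0,0,0,-1]]'
python3 - <<'E'
from bench import ctrl
from h import *
p=[]
for n in("top","scene"):
    f=ctrl.grab_frame(n);np.savez(f'pics/{n}5.npz',**f);im=f["image"][:,:,::-1]
    u=proj(f,[.441,-.377,.16])[0].round().astype(int);w=50
    p.append(cv2.resize(im[u[1]-w:u[1]+w,u[0]-w:u[0]+w],(400,400),interpolation=2));print(n,u-w)
cv2.imwrite('pics/k.png',np.hstack(p))
E
```

```text
clock: 12.4
eef_pos: [0.4424, -0.3769, 0.1648]
tool_rot: [0.108, -0.112, 0.701, -0.696]
contact_force: [0.1, 0.1, 0.5]
grip_width: 0.052
clock: 12.82
eef_pos: [0.4424, -0.3765, 0.1749]
tool_rot: [0.108, -0.112, 0.701, -0.696]
contact_force: [-0.1, -0.3, 0.0]
grip_width: 0.085
clock: 13.23
eef_pos: [0.4425, -0.3766, 0.2767]
tool_rot: [0.108, -0.112, 0.701, -0.696]
contact_force: [-0.5, -1.1, -0.7]
grip_width: 0.0879
clock: 13.65
eef_pos: [0.4119, -0.2104, 0.286]
tool_rot: [0.108, -0.111, 0.701, -0.696]
contact_force: [1.0, 0.5, 0.1]
grip_width: 0.0878
top [282 199]
scene [223 173]
```

View pics/k.png

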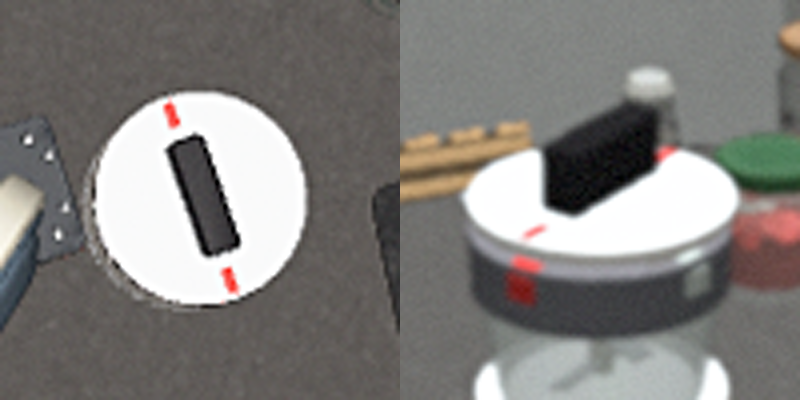

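The strokes are at (171,115) and (230,281) in the top crop. In the scene crop the stroke is in line with the red mark, and a level gap shows under the disc. I'll measure the lid's angle and height.

```bash
python3 - <<'E'
from h import *
f=dict(np.load('pics/top5.npz'));fs=dict(np.load('pics/scene5.npz'))
a,b=[unproj(f,np.array(u)/4+[282,199],.164) for u in([171,115],[230,281])]
print('yaw',np.degrees(np.arctan2(*(a-b)[1::-1])),(a+b)/2)
th=np.linspace(0,2*np.pi,361)
for h in(0,.003,.006,.013):
    q=np.vstack([proj(fs,np.c_[.4411+.062*np.cos(th),-.377+.062*np.sin(th),0*th+.15+h+k]) for k in(0,.008)])
    print(h,((q.min(0)-[223,173])*4+[400,0]).round(),((q.max(0)-[223,173])*4+[400,0]).round())
E
```

```text
yaw 19.412581859079783 [ 0.44202886 -0.37747298  0.164     ]
0 [465. 152.] [735. 279.]
0.003 [465. 146.] [735. 273.]
0.006 [464. 140.] [735. 267.]
0.013 [464. 127.] [735. 252.]
```

```bash
python3 -c "
from bench import ctrl;print(ctrl.hand_in())"
```

```text
the job is handed in; nothing more can be done
None
```

The chopper is closed and handed in at about 14 s. I lifted the lid square off the stand and levelled it. With its lugs in the slots, I pressed it home and turned it clockwise to the end stop, then let it rise into the catch and released it.

**Pressing and turning:**
- The reaction grew to about 14 N as the lid bottomed.
- The turning torque rose to about 0.8 N m at the stop.
- The held lid came up about 5.8 mm before I opened the gripper.

**Last checks:**
- **Angle:** in the top view the lid's strokes lie at 19.4°, against 19.6° for the chopper's red marks.
- **Height:** in the scene view the disc sits about 6 mm above the collar and level. I read this by eye from the picture.
- **Clearance:** the arm was standing well clear of the chopper. I planned the path well away from the jar, mug and salt shaker and felt no unexpected contact, but did not measure their positions again afterwards.

**Disagreements:**
- My first fit of the collar from the scene camera was about 4.6 mm off the top camera's. Refitting on the marks brought them within 1 mm.
- An early sign that the lid was tilted 2° in the grip was not confirmed by the closer view. That view also put the lid about 4–5 mm higher in the grip than I had estimated.

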